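Free the paint carousel and hold the red-lidded jar at the pointer

TASK

Pick up the mallet by its handle and knock the carousel's blue-headed stop pin fully down with it (do not push the pin with the fingers), then put the mallet back down on the bench, clear of the carousel. Turn the carousel until the red-lidded jar stands squarely in front of the white pointer, and finish while still holding: keep the carousel gripped in the fingers, still, with the jar at the pointer, and do not let go at the end. Leave the camera, brush pot, tape roll and plant where they are.

Things in the scene. Friction and masses are not known exactly. Their poses are not given: they have to be found in the camera images.
- carousel: the carousel's fixed wooden foot (170 mm disc, 18 mm high, fixed to the bench). Origin: on the turning axis, at bench level; z up. In this frame the stop pin stands on an arm at x 0, y -150 mm.
- turntable: turning wooden disc, 210 mm across, top 52 mm above the bench, with 5 paint jars screwed on (axes 75 mm from the turning axis, evenly spaced; open middle with a flat 28 mm hub, 58 mm above the bench). Turns either way without end, needs about 1.6 N at a jar, stays where left. Lugs under the rim (to 126 mm from the axis) catch on the stop pin's tooth while it is up. Origin on the axis, 40 mm up.
- marked_jar (a point): centre of the top of the marked jar's lid: red with a white dot; the other four lids are black. Jars are 44 mm across and 73 mm tall, lid tops 125 mm above the bench. This point lies 75 mm from the turning axis and turns with the turntable.
- front_spot (a point): point at bench level under the turntable, 75 mm from the turning axis on the line of the white pointer: the marked jar's axis must stand over it. It lies on the robot's side of the carousel, up to about 80 degrees either way.
- pointer: flat white pointer lying on the bench (fixed), 16 mm wide with a diamond and a 36 mm crossbar at its outer end, up to 10 mm high; visible from about 105 to 185 mm from the turning axis. Origin on the turning axis at bench level; the bar lies along its own -x axis.
- stop_pin: sprung stop pin: blue head 22 mm across, 14 mm tall, on a 12 mm steel stem with a tooth towards the axis; it stands on an arm of the foot 150 mm from the turning axis, on the robot's right (-y) side. Moves straight down 22 mm to its stop; takes about 8 N at first, 10 N at the bottom, and stays where it is driven. Origin: lower end of the stem, 24 mm above the bench when up.
- pin_top (a point): centre of the top of the stop pin's head: 78 mm above the bench when up, 56 mm when fully down.
- mallet: loose mallet, about 0.34 kg: black rubber head, a cylinder 46 mm across, 70 mm tall, standing on its flat lower face (the striking face); level wooden handle along the mallet's -x, 20 mm wide, 24 mm tall (26 to 50 mm above that face), its end 146 mm from the head's axis. Origin: centre of the head's lower face; z along the head's axis, up at the start.
- mallet_grip (a point): grip point in the middle of the handle's section, 45 mm from the head's axis and 38 mm above the head's lower face.
- camera: bystander: black and silver camera, 130 mm wide, 91 mm high, standing on the bench to the left; origin under its body.
- brush_pot: bystander: white ceramic pot with brushes, 76 mm across, 165 mm high in all; origin under it.
- tape_roll: bystander: yellow roll of tape lying flat, 84 mm across, 24 mm high; origin under it.
- plant_pot: bystander: plant in a terracotta pot, 104 mm across, about 175 mm high; origin under it.
Mind the look-alikes: they are no part of the job. Several things look just like the mallet: the one meant starts farthest to the robot's left.

How it is judged:
By the outcome, as a careful person would: the job done as asked, in the order asked, and still so for the second after the job is handed in, while the arm keeps its last pose, push and grip.
It also fails if it takes over 72 s, if anything falls off the work surface, if the arm or the gripper's body presses on something with over 40 N, if the wrist force passes 120 N, or if a joint passes its speed limit or range.

ROBOT

A 7-joint arm with a two-finger parallel gripper is mounted at the origin on the work surface. World frame = base frame: x ahead of the robot, y to its left, z up, the work surface at z = 0. Lengths are in m, angles in rad, forces in N, time in s.
With the tool pointing down it reaches from about 0.425 to 0.975 m from the base axis. Payload 16.7 kg.
Tool frame: the origin (TCP) lies on the mounting face of the last link; the fingertips stand 173 mm ahead of it and the grasp point (between the pads) lies ahead of it (manip.tcp_to_grasp is the z of the grasp point in the tool frame, in m); z points along the fingers, y is the line along which they close (so a half turn about z gives the same grasp; the last joint's range is limited). The gripper opens to 85 mm and grips with 20 to 120 N. Pads are 22 mm wide; open, the fingers measure 114 mm over their backs; the gripper's body (76 mm by 85 mm) begins 54 mm behind the grasp point. The pads swing forward as they close: fully open they stand 13 mm farther back than shut.
Start: joints at [1.117, 0.426, 0.074, 1.606, -0.034, 1.111, -0.067], TCP at [0.203, -0.644, 0.405] pointing down, gripper open.
Joint ranges: [-2.85, 2.85], [-0.5, 2.14], [-1.23, 1.37], [0.21, 2.46], [-1.02, 4.16], [0.16, 2.05], [-2.73, 2.73]. Speed limits (rad/s): [1.89, 1.89, 2.39, 2.39, 3.01, 3.01, 3.01].

INTERFACE

Orientations are given as a 3x3 rotation matrix whose columns are the frame's x, y, z axes.
In Python, from rig import manip gives the robot as it stands. The module is installed in compiled form; this text tells all that it offers.
- The arm moves only by the tool jog_arm, never from a script. Its argument "steps" is a list of rows, each a list of 5 numbers: the shift along the tool's x, y, z each as a share of 0.8 m, from -1 to 1, then the turn about the tool's z as a share of 60 degrees, from -1 to 1, then the opening, from -1 (shut) to 1 (fully open). A call has 1 to 12 rows; each row is the pose to reach, as a shift and turn from the pose commanded when the call began, along the tool's axes at that moment; what a row does not reach only later rows make up. A row lasts 1/12 s, in which the tool goes at most 41.7 mm and 7.16 degrees, less where a joint would pass 70% of its speed; a pose out of reach is approached as far as the arm can. A call with a number of a shift or a turn outside -1 to 1 is refused whole. A call with a gripper value outside its range is refused whole. The fingers move at their own pace and stop on an object; "grip_force" is the grip in N (left out, the last holds). Time passes only in rows, so rows that repeat a pose let the fingers close. It gives the time, the measured TCP pose, the force, the opening and the grip force at its end, in the units of the state.
- manip.read_state(): the state, without advancing time (a new reading comes with each control period).
- manip.capture(name): name is "side" or "top"; returns the picture (420x560x3 uint8, blue, green, red); there is no depth.
- manip.camera_model(name): a dict with "vfov" (degrees; the focal length in pixels is half the picture's height over the tangent of half this angle, whatever the lens; pixels are square), "cx", "cy" (the principal point, pixels), "rvec" (rotation vector, rad) and "tvec" (3), from world to camera coordinates, as OpenCV has them. Camera axes: x right, y down, z forward; pixel columns grow to the right and rows downward; lengths in m; the calibration is good to about 2 mm. A picture is of the moment at which its call begins. camera_model takes no time and is no camera call.
- manip.finish_job(): hands the job in; it is judged then, once.
Trained networks look in the newest picture that a camera, given by its name, has taken for a name from the list of things; names that differ only in an ending like _2 or _b are one class to them, and where a whole thing is asked for, a point or a joint stands for the part that bears it (a point fixed in the world has none). Each returns a list of dicts, best first, with "confidence" (0 to 1); they miss things now and then, are a little off and sometimes report something else, mostly with a low value. They report only what shows in the picture. A call takes as long as a camera call. They do not tell look-alikes from the thing itself.
- manip.search_frame(camera, query): "extent" ([left, top, right, bottom] in pixels, round what is visible of it).
The state is a dict: "t": time; "q": joint angles; "qd": joint speeds; "joint_torque": joint torques, N m; "tcp_pos": TCP position; "orientation": TCP orientation; "wrist_force": force on the tool from outside, world axes, zero at the start; "moment": the same for the moment, N m; "finger_gap": opening from 0.0 (shut) to 1.0 (fully open); "finger_force": force on a finger pad.
Only numpy, scipy, OpenCV 4.12 (cv2) and the standard library are available. Lean on these libraries where they do the work, as an engineer would, in place of code of your own. Each camera call takes 0.05 s, during which the arm holds its last target. There are 200 camera calls.

## Working session

There is one attempt and no reset: what is moved stays moved. The work goes in short steps, Python scripts to look and compute and a tool call to move; the robot and the scene stay as the last step left them, time stands still between calls to the robot, and variables do not carry over. Pictures are saved under pics/ and viewed, at most 10 in all, crops included, and the job is handed in when it is done.

Besides the shell and the picture viewer there is one more tool, called after "Call:" as name(argument=value, ...), one argument or row to a line, values as JSON. jog_arm: Moves the arm, as the interface text tells. Its arguments: {"type":"object","properties":{"steps":{"type":"array"},"grip_force":{"type":"number"}},"required":["steps"]}

```bash
mkdir -p pics; cat > h.py <<'E'
import numpy as np, cv2
from rig import manip
def cam(n):
    m=manip.camera_model(n); f=210/np.tan(np.radians(m['vfov'])/2)
    R=cv2.Rodrigues(np.array(m['rvec'],float))[0]
    return f,m['cx'],m['cy'],R,np.array(m['tvec'],float).ravel()
def px2w(n,u,v,z):
    f,cx,cy,R,t=cam(n); d=R.T@np.array([(u-cx)/f,(v-cy)/f,1]); c=-R.T@t
    return c+d*(z-c[2])/d[2]
def w2px(n,p):
    f,cx,cy,R,t=cam(n); q=R@np.array(p,float)+t
    return np.array([f*q[0]/q[2]+cx,f*q[1]/q[2]+cy])
E
python3 - <<'E'
from h import *
for n in ('top','side'):
    im=manip.capture(n); cv2.imwrite(f'pics/{n}0.png',im)
    m=manip.camera_model(n); print(n,m); 
    f,cx,cy,R,t=cam(n); print('campos',-R.T@t)
    for q in ('mallet','stop_pin','marked_jar','pointer','turntable'):
        print(q,[(np.round(d['extent']).tolist(),round(d['confidence'],2)) for d in manip.search_frame(n,q)])
s=manip.read_state(); print(s, manip.tcp_to_grasp)
E
```

```text
top {'vfov': 42.432774072976876, 'cx': 277.4304703252894, 'cy': 202.10610241514848, 'rvec': array([ 2.09189827, -2.13877788,  0.19935889]), 'tvec': array([-0.04252737,  0.53689352,  1.51170247])}
campos [ 0.23219645 -0.06257888  1.58665569]
mallet [([375.0, 201.0, 422.0, 258.0], 0.98), ([439.0, 218.0, 476.0, 275.0], 0.93), ([451.0, 148.0, 470.0, 206.0], 0.72), ([294.0, 186.0, 310.0, 198.0], 0.41)]
stop_pin []
marked_jar [([221.0, 137.0, 302.0, 218.0], 0.91)]
pointer [([210.0, 203.0, 236.0, 226.0], 0.45)]
turntable [([221.0, 140.0, 300.0, 216.0], 0.56)]
side {'vfov': 57.28815482415846, 'cx': 281.96791145167293, 'cy': 211.6354227290693, 'rvec': array([ 1.08611844, -2.46530648,  0.93787357]), 'tvec': array([0.32379055, 0.40404755, 0.81133421])}
campos [0.04216524 0.39870598 0.87499347]
mallet [([364.0, 125.0, 405.0, 160.0], 0.9), ([415.0, 153.0, 457.0, 198.0], 0.78), ([353.0, 175.0, 409.0, 201.0], 0.74)]
stop_pin [([289.0, 202.0, 302.0, 214.0], 0.67), ([206.0, 184.0, 288.0, 262.0], 0.49)]
marked_jar [([204.0, 185.0, 286.0, 262.0], 0.68), ([356.0, 176.0, 411.0, 198.0], 0.45)]
pointer [([
[... 248 characters left out ...]
d': array([-0.00030312, -0.00036929,  0.00041587,  0.00078996, -0.00091255,
        0.00064192,  0.00058676]), 'joint_torque': array([-2.51683079e-03, -9.49100089e+01,  3.75423208e+00, -4.63740921e+01,
        1.87797222e-02,  2.53394690e-03, -2.18685307e-05]), 'tcp_pos': array([ 0.20253271, -0.64384818,  0.40469905]), 'orientation': array([[ 9.53923203e-01,  3.00050868e-01,  2.83726769e-06],
       [ 3.00050868e-01, -9.53923201e-01,  6.12146683e-05],
       [ 2.10740498e-05, -5.75427678e-05, -9.99999998e-01]]), 'wrist_force': array([ 0.42744996, -0.42389773,  0.00963429]), 'moment': array([-0.029043  ,  0.01017446, -0.01773958]), 'finger_force': 0.0, 'finger_gap': 0.9946471916104795} 0.1547
```

View pics/top0.png

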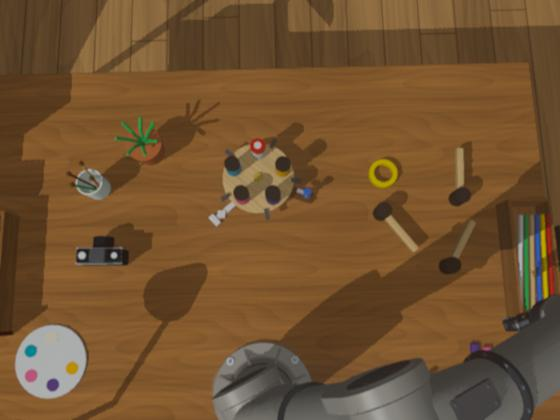

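View pics/side0.png

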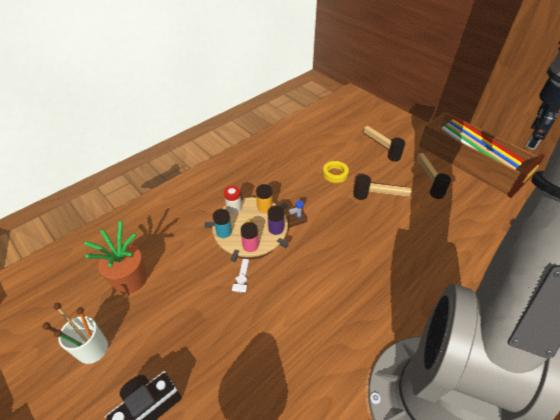

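The pictures show three mallet-like things in the top view, with heads at (382,211), (460,196) and (450,265). The one meant is (382,211), because it is farthest left (+y is left in the image). The carousel is at (258,177), the red lid at (258,146), the pointer end at (216,219) and the pin at (307,192). I'll confirm the mallet in an enlarged crop.

```bash
python3 - <<'E'
from h import *
im=cv2.imread('pics/top0.png')
c=im[125:285,200:480]; cv2.imwrite('pics/crop1.png',cv2.resize(c,None,fx=2.85,fy=2.85,interpolation=cv2.INTER_CUBIC))
hsv=cv2.cvtColor(im,cv2.COLOR_BGR2HSV)
for n in('top','side'):
    im=cv2.imread(f'pics/{n}0.png');hsv=cv2.cvtColor(im,cv2.COLOR_BGR2HSV)
    for nm,lo,hi in(('blue',(105,130,60),(125,255,255)),('red',(0,190,120),(6,255,255)),('red2',(174,150,100),(180,255,255)),('white',(0,0,150),(180,70,255)),('black',(0,0,0),(180,255,45))):
        m=cv2.inRange(hsv,lo,hi); k,l,st,ce=cv2.connectedComponentsWithStats(m)
        for i in range(1,k):
            if 12<st[i][4]<700 and 180<ce[i][0]<430 and 110<ce[i][1]<300: print(n,nm,st[i].tolist(),ce[i].round(1))
E
```

```text
top blue [304, 189, 7, 7, 40] [307.  191.7]
top red [251, 139, 14, 14, 88] [257.5 145.7]
top white [254, 142, 7, 7, 41] [257.  144.8]
top white [209, 202, 26, 24, 192] [220.8 213.5]
side blue [296, 201, 7, 7, 42] [299.1 204. ]
side red [224, 186, 16, 14, 131] [231.8 193.2]
side white [228, 188, 7, 6, 28] [231.2 190.5]
side white [226, 198, 15, 14, 121] [234.3 204.2]
side white [290, 207, 11, 9, 51] [295.  210.6]
side white [232, 259, 17, 33, 300] [241.2 277.6]
side black [389, 139, 15, 21, 212] [395.8 149.2]
```

View pics/crop1.png

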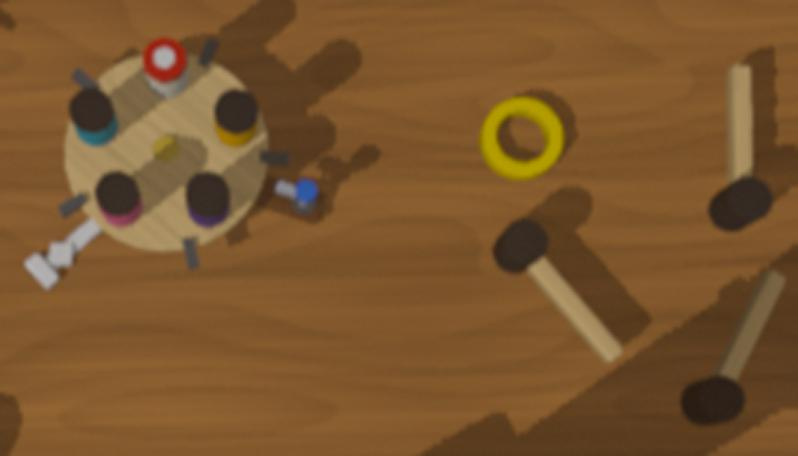

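The crop confirms it: the mallet with its head at crop (520,246), handle end (612,355), is the leftmost of the three. Now the poses.

```bash
python3 - <<'E'
from h import *
from scipy.optimize import least_squares
C=lambda x,y:(200+x/2.85,125+y/2.85)
# lids top view crop px: red measured, black by eye
L=[(257.5,145.7),C(92,109),C(119,191),C(208,191),C(236,110)]  # red then ccw(+y)
W=np.array([px2w('top',*p,.125)[:2] for p in L]); print('lids',W.round(4).tolist())
def r(p): 
    a=p[2]+np.arange(5)*2*np.pi/5
    return (W-np.c_[p[0]+.075*np.cos(a),p[1]+.075*np.sin(a)]).ravel()
s=least_squares(r,[*W.mean(0),0]); print('car',s.x, np.degrees(s.x[2]),np.abs(s.fun).max()); c=s.x[:2]
print('hub',px2w('top',*C(166,148),.058),'disc',px2w('top',*C(166,151),.052))
p1=px2w('top',307,191.7,.078);p2=px2w('side',299.1,204,.078);print('pin',p1,p2, np.hypot(*(p1[:2]-c)))
for q in (C(41,271),C(61,254),C(90,233)):
    w=px2w('top',*q,.008)[:2]; d=w-c; print('ptr',w.round(4),np.hypot(*d),np.degrees(np.arctan2(d[1],d[0])))
print('pinang',np.degrees(np.arctan2(*(p1[:2]-c)[::-1])))
# mallet: handle centreline at z=.05
e=px2w('top',*C(612,355),.05);n=px2w('top',*C(541,264),.05);h=px2w('top',*C(524,241),.07)
d=(n-e)[:2];print('mal',e,n,h,np.degrees(np.arctan2(d[1],d[0])),np.hypot(*(h-e)[:2]))
for nm,u,v,z in(('sideheadtop',362,181,.07),('sidehandleend',410,191,.05)):print(nm,px2w('side',u,v,z))
# side red
print('red side',px2w('side',231.8,191.5,.125))
im=cv2.imread('pics/side0.png')[165:305,190:430]; cv2.imwrite('pics/crop2.png',cv2.resize(im,None,fx=3.3,fy=3.3,interpolation=cv2.INTER_CUBIC))
E
```

```text
lids [[0.6845, -0.0022], [0.6351, 0.0691], [0.5522, 0.0433], [0.5502, -0.0431], [0.6307, -0.0721]]
car [ 0.61052858 -0.00101596 -0.02330375] -1.335206628352786 0.0013149565172170252
hub [ 6.10618540e-01 -2.42285871e-04  5.80000000e-02] disc [6.08943124e-01 4.77365430e-05 5.20000000e-02]
pin [ 0.55904662 -0.13951648  0.078     ] [ 0.555362   -0.13457888  0.078     ] 0.14775921009353762
ptr [0.4947 0.1335] 0.17749796326781433 130.74049911814916
ptr [0.5121 0.1127] 0.15035647470694447 130.87791226372167
ptr [0.5337 0.0824] 0.11341004614986767 132.6661592465018
pinang -110.39057772480713
mal [ 0.38994868 -0.44128439  0.05      ] [ 0.48335441 -0.37634826  0.05      ] [ 0.50371675 -0.35676225  0.07      ] 34.807215252299414 0.14172920195929706
sideheadtop [ 0.50029349 -0.345734    0.07      ]
sidehandleend [ 0.38589747 -0.4371795   0.05      ]
red side [6.83191906e-01 3.55942645e-04 1.25000000e-01]
```

View pics/crop2.png

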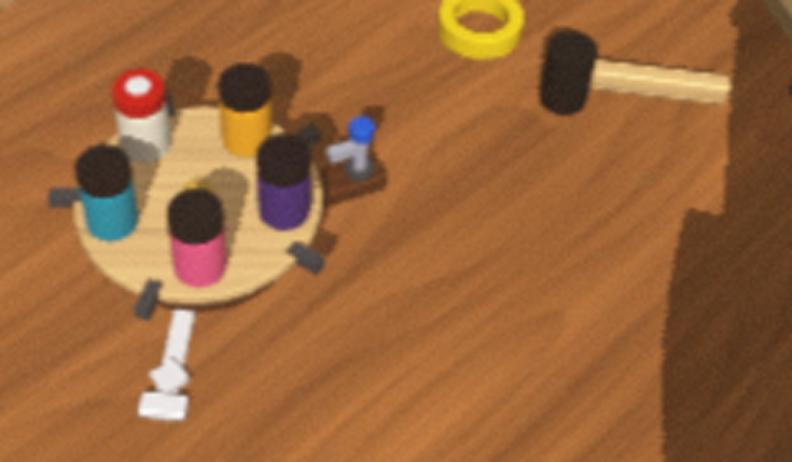

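The side crop shows the pin up, with its tooth at (345,150). The pointer runs from (180,320) to its crossbar at (163,407), and the mallet head is at (568,70).

Estimates:
- **Carousel axis:** (0.610, -0.001)
- **Pin:** (0.5585, -0.140)
- **Pointer:** about 131°
- **Jar:** -1.3°
- **Mallet head:** (0.505, -0.353), heading about 36.5°
- **Grip point:** (0.469, -0.380)

Moving above the grip point.

Call:
jog_arm(
  steps=[
    [0.417,-0.215,0.1,-0.317,1],
    [0.417,-0.215,0.1,-0.317,1],
    [0.417,-0.215,0.1,-0.317,1],
    [0.417,-0.215,0.1,-0.317,1],
    [0.417,-0.215,0.1,-0.317,1],
    [0.417,-0.215,0.1,-0.317,1],
    [0.417,-0.215,0.1,-0.317,1],
    [0.417,-0.215,0.1,-0.317,1],
    [0.417,-0.215,0.1,-0.317,1],
    [0.417,-0.215,0.1,-0.317,1],
    [0.417,-0.215,0.1,-0.317,1],
    [0.417,-0.215,0.1,-0.317,1],
  ],
)

```text
t: 1.6
tcp_pos: [0.4695, -0.3793, 0.3246]
orientation: [[0.803, 0.596, -0.0], [0.596, -0.803, 0.0], [-0.0, -0.0, -1.0]]
wrist_force: [0.1, -0.7, 0.5]
finger_gap: 1.0
finger_force: 0.0
```

```bash
python3 - <<'E'
from h import *
s=manip.read_state(); print(s['tcp_pos'],s['orientation'].round(4).tolist(),s['q'])
im=manip.capture('top');cv2.imwrite('pics/t1.png',im)
im2=manip.capture('side');cv2.imwrite('pics/s1.png',im2)
a=cv2.resize(im[150:290,290:470],None,fx=2.2,fy=2.2,interpolation=cv2.INTER_CUBIC)
b=cv2.resize(im2[120:260,300:480],None,fx=2.2,fy=2.2,interpolation=cv2.INTER_CUBIC)
cv2.imwrite('pics/both1.png',np.hstack([a,b]))
m=w2px;print(w2px('top',[.505,-.353,.07]),w2px('top',[.469,-.380,.05]),w2px('side',[.505,-.353,.07]),w2px('side',[.469,-.380,.05]))
E
```

```text
[ 0.46952499 -0.37928988  0.32462647] [[0.8032, 0.5958, -0.0003], [0.5958, -0.8032, 0.0001], [-0.0001, -0.0003, -1.0]] [ 0.6676954   0.3966394  -0.11981766  1.83857955  0.05856199  0.91006658
 -0.41144155]
[382.50962545 209.14776862] [391.40670721 222.53863074] [362.33968545 179.0823055 ] [376.17927665 185.72640944]
```

View pics/both1.png

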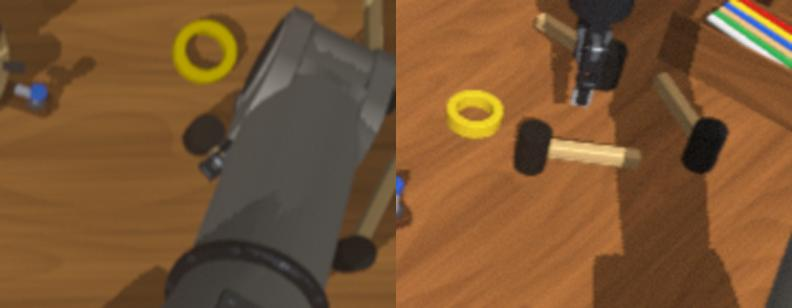

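The tool is over the handle, and the mallet's predicted pixels match what the picture shows. Descending and gripping.

Call:
jog_arm(
  steps=[
    [0,0,0.05,0,1],
    [0,0,0.09,0,1],
    [0,0,0.12,0,1],
    [0,0,0.145,0,1],
    [0,0,0.158,0,1],
    [0,0,0.164,0,1],
    [0,0,0.164,0,1],
    [0,0,0.164,0,-1],
    [0,0,0.164,0,-1],
    [0,0,0.164,0,-1],
    [0,0,0.164,0,-1],
    [0,0,0.164,0,-1],
  ],
  grip_force=90,
)

```text
t: 2.7
tcp_pos: [0.4693, -0.3798, 0.1941]
orientation: [[0.804, 0.595, 0.001], [0.595, -0.804, -0.0], [0.0, 0.001, -1.0]]
wrist_force: [-0.2, 0.3, 0.1]
finger_gap: 0.295
finger_force: 0.0
```

Call:
jog_arm(
  steps=[
    [0,0,0,0,-1],
    [0,0,0,0,-1],
    [0,0,0,0,-1],
    [0,0,0,0,-1],
    [0,0,0,0,-1],
    [0,0,0,0,-1],
  ],
)

```text
t: 3.2
tcp_pos: [0.4694, -0.3798, 0.1942]
orientation: [[0.804, 0.594, 0.001], [0.594, -0.804, -0.0], [0.0, 0.001, -1.0]]
wrist_force: [-1.8, 0.4, 7.5]
finger_gap: 0.213
finger_force: 87.6
```

Gripped. Lifting.

Call:
jog_arm(
  steps=[
    [0,0,-0.02,0,-1],
    [0,0,-0.05,0,-1],
    [0,0,-0.09,0,-1],
    [0,0,-0.12,0,-1],
    [0,0,-0.14,0,-1],
    [0,0,-0.15,0,-1],
    [0,0,-0.15,0,-1],
    [0,0,-0.15,0,-1],
  ],
)

```text
t: 3.87
tcp_pos: [0.4689, -0.3795, 0.3129]
orientation: [[0.804, 0.595, -0.0], [0.595, -0.804, 0.0], [-0.0, -0.0, -1.0]]
wrist_force: [0.2, 0.3, -2.3]
finger_gap: 0.216
finger_force: 88.4
```

```bash
python3 - <<'E'
from h import *
s=manip.read_state(); print(s['tcp_pos'],s['finger_gap'],s['wrist_force'],s['moment'])
im=manip.capture('top');im2=manip.capture('side')
print(manip.search_frame('side','mallet')[:4],manip.search_frame('top','mallet')[:4])
a=cv2.resize(im[120:290,270:470],None,fx=2,fy=2,interpolation=cv2.INTER_CUBIC)
b=cv2.resize(im2[80:250,270:470],None,fx=2,fy=2,interpolation=cv2.INTER_CUBIC)
cv2.imwrite('pics/both2.png',np.hstack([a,b]))
g=s['tcp_pos'].copy(); g[2]-=.1547; x=s['orientation'][:,0]
for n in('top','side'): print(n,[w2px(n,g+.045*x+np.array([0,0,dz])) for dz in(.032,-.038)],[w2px(n,g-.101*x)])
E
```

```text
[ 0.46894214 -0.37952307  0.31292271] 0.21574873426649274 [ 0.17395664  0.31351005 -2.26401465] [ 0.02118697  0.05751446 -0.02341274]
[{'extent': [416.1, 153.1, 454.4, 200.7], 'confidence': 0.87}, {'extent': [361.4, 124.1, 405.1, 155.1], 'confidence': 0.66}, {'extent': [358.7, 146.4, 422.8, 171.5], 'confidence': 0.63}] [{'extent': [454.2, 146.2, 473.4, 204.1], 'confidence': 0.71}, {'extent': [440.3, 219.8, 473.0, 274.4], 'confidence': 0.63}, {'extent': [381.2, 191.9, 397.7, 220.2], 'confidence': 0.52}]
top [array([390.70059357, 200.81345676]), array([385.72240065, 205.80236681])] [array([423.95818314, 245.99130694])]
side [array([368.90988607, 147.80427107]), array([364.90806014, 166.63166502])] [array([419.48557606, 163.09522205])]
```

View pics/both2.png

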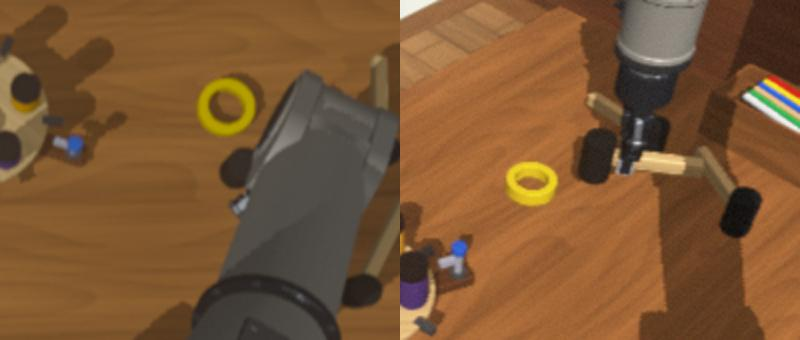

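The mallet is held level. Its head is at side-panel (597,155), as predicted. Moving it above the pin.

Call:
jog_arm(
  steps=[
    [0.03,-0.025,0,0,-1],
    [0.07,-0.058,0,0,-1],
    [0.11,-0.092,0,0,-1],
    [0.15,-0.125,0,0,-1],
    [0.185,-0.154,0,0,-1],
    [0.205,-0.17,0,0,-1],
    [0.212,-0.176,0,0,-1],
    [0.212,-0.176,0,0,-1],
    [0.212,-0.176,0,0,-1],
  ],
)

```text
t: 4.82
tcp_pos: [0.5216, -0.1662, 0.313]
orientation: [[0.804, 0.595, -0.001], [0.595, -0.804, -0.0], [-0.001, -0.0, -1.0]]
wrist_force: [1.2, -0.9, -2.3]
finger_gap: 0.221
finger_force: 88.6
```

```bash
python3 - <<'E'
from h import *
s=manip.read_state(); print(s['tcp_pos'],s['q'])
im=manip.capture('top');im2=manip.capture('side')
a=cv2.resize(im[120:260,210:370],None,fx=2.5,fy=2.5,interpolation=cv2.INTER_CUBIC)
b=cv2.resize(im2[120:260,210:370],None,fx=2.5,fy=2.5,interpolation=cv2.INTER_CUBIC)
cv2.imwrite('pics/both3.png',np.hstack([a,b]))
E
```

```text
[ 0.52159484 -0.16623567  0.31303089] [ 0.35742706  0.33300166 -0.19995439  1.96875919  0.08698037  0.84875902
 -0.82345985]
```

View pics/both3.png

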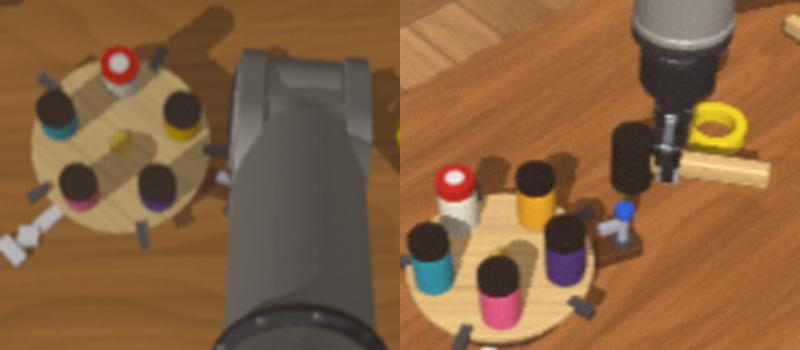

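The head, at panel (630,178), is right over the pin at (624,210). Pressing down.

Call:
jog_arm(
  steps=[
    [0,0,0.02,0,-1],
    [0,0,0.035,0,-1],
    [0,0,0.047,0,-1],
    [0,0,0.055,0,-1],
    [0,0,0.062,0,-1],
    [0,0,0.069,0,-1],
    [0,0,0.074,0,-1],
    [0,0,0.078,0,-1],
    [0,0,0.08,0,-1],
    [0,0,0.08,0,-1],
  ],
)

```text
t: 5.75
tcp_pos: [0.5214, -0.1666, 0.2499]
orientation: [[0.805, 0.594, -0.001], [0.594, -0.805, -0.001], [-0.001, 0.0, -1.0]]
wrist_force: [-10.1, -2.1, 15.5]
finger_gap: 0.222
finger_force: 91.4
```

Call:
jog_arm(
  steps=[
    [0,0,0.003,0,-1],
    [0,0,0.005,0,-1],
    [0,0,0.005,0,-1],
    [0,0,0.005,0,-1],
  ],
)

```text
t: 6.08
tcp_pos: [0.5209, -0.1676, 0.2469]
orientation: [[0.805, 0.593, -0.001], [0.593, -0.805, -0.002], [-0.002, 0.001, -1.0]]
wrist_force: [-19.3, -8.8, 35.4]
finger_gap: 0.219
finger_force: 96.0
```

Force rose stiffly to 35 N, so the pin is at its stop. Lifting, then going back to the old mallet spot, checking the pin on the way.

Call:
jog_arm(
  steps=[
    [0,0,-0.03,0,-1],
    [0,0,-0.06,0,-1],
    [0,0,-0.085,0,-1],
    [-0.04,0.033,-0.085,0,-1],
    [-0.08,0.066,-0.085,0,-1],
    [-0.12,0.1,-0.085,0,-1],
    [-0.16,0.133,-0.085,0,-1],
    [-0.19,0.158,-0.085,0,-1],
    [-0.207,0.172,-0.085,0,-1],
    [-0.212,0.176,-0.085,0,-1],
    [-0.212,0.176,-0.085,0,-1],
    [-0.212,0.176,-0.085,0,-1],
  ],
)

```text
t: 7.08
tcp_pos: [0.4694, -0.3791, 0.3132]
orientation: [[0.804, 0.595, -0.0], [0.595, -0.804, 0.001], [0.0, -0.001, -1.0]]
wrist_force: [-0.0, -0.0, -2.9]
finger_gap: 0.218
finger_force: 90.3
```

```bash
python3 - <<'E'
from h import *
s=manip.read_state(); print(s['tcp_pos'],s['q'])
im=manip.capture('top');im2=manip.capture('side')
for n,i in(('top',im),('side',im2)):
    m=cv2.inRange(cv2.cvtColor(i,cv2.COLOR_BGR2HSV),(105,130,60),(125,255,255));k,l,st,ce=cv2.connectedComponentsWithStats(m)
    for j in range(1,k):
        if st[j][4]>12 and 285<ce[j][0]<320 and 185<ce[j][1]<230: print(n,ce[j],px2w(n,*ce[j],.078),px2w(n,*ce[j],.056))
a=cv2.resize(im2[100:260,210:420],None,fx=3.5,fy=3.5,interpolation=cv2.INTER_CUBIC)
cv2.imwrite('pics/s4.png',a)
E
```

```text
[ 0.46935017 -0.37911157  0.31318615] [ 0.66695038  0.40969407 -0.1190508   1.8478048   0.0602862   0.88815167
 -0.41435299]
top [306.775 193.175] [ 0.55476087 -0.13873861  0.078     ] [ 0.55946467 -0.13984921  0.056     ]
side [298.93181818 208.95454545] [ 0.5421318  -0.12109537  0.078     ] [ 0.55593275 -0.13544384  0.056     ]
```

View pics/s4.png

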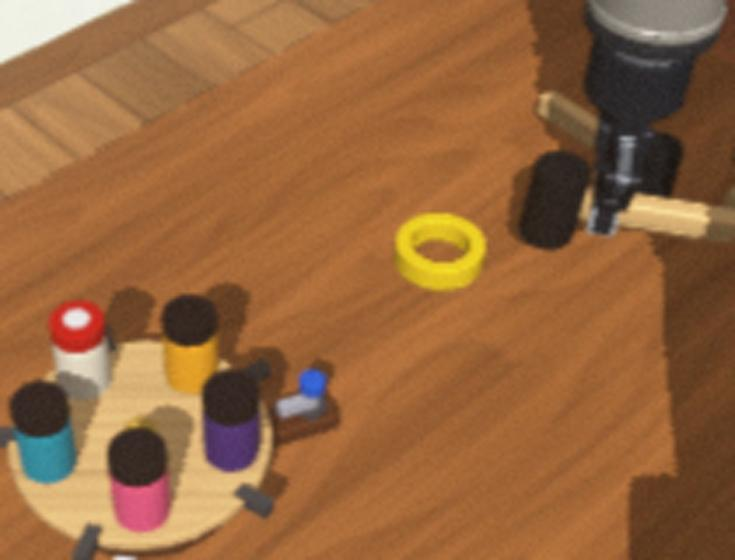

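The blue head, at crop (313,382), now fits z = 0.056 in both views, so the pin is fully down. The mallet is still held nearly level. Setting it down.

Call:
jog_arm(
  steps=[
    [0,0,0.04,0,-1],
    [0,0,0.08,0,-1],
    [0,0,0.11,0,-1],
    [0,0,0.13,0,-1],
    [0,0,0.14,0,-1],
    [0,0,0.145,0,-1],
    [0,0,0.147,0,-1],
    [0,0,0.148,0,-1],
    [0,0,0.148,0,-1],
  ],
)

```text
t: 7.93
tcp_pos: [0.4696, -0.3797, 0.1961]
orientation: [[0.804, 0.595, 0.001], [0.595, -0.804, -0.001], [0.001, 0.001, -1.0]]
wrist_force: [-0.2, -0.5, -1.3]
finger_gap: 0.217
finger_force: 90.4
```

Call:
jog_arm(
  steps=[
    [0,0,0,0,-0.5],
    [0,0,0,0,-0.3],
    [0,0,0,0,0],
    [0,0,0,0,0.2],
    [0,0,0,0,0.2],
    [0,0,0,0,0.2],
    [0,0,-0.02,0,0.2],
    [0,0,-0.05,0,0.2],
    [0,0,-0.1,0,0.2],
    [0,0,-0.15,0,0.2],
    [0,0,-0.18,0,0.2],
    [0,0,-0.18,0,0.2],
  ],
)

```text
t: 8.93
tcp_pos: [0.4702, -0.3805, 0.345]
orientation: [[0.804, 0.594, 0.006], [0.594, -0.804, -0.005], [0.003, 0.007, -1.0]]
wrist_force: [0.6, -1.4, -0.1]
finger_gap: 0.598
finger_force: 0.0
```

```bash
python3 - <<'E'
from h import *
s=manip.read_state(); print(s['tcp_pos'],s['q'],s['wrist_force'],s['finger_gap'])
im=manip.capture('top');im2=manip.capture('side')
print(manip.search_frame('side','mallet')[:4])
hsv=cv2.cvtColor(im,cv2.COLOR_BGR2HSV);m=cv2.inRange(hsv,(0,0,140),(180,75,255));m[:,:205]=0;m[:198]=0;m[232:]=0;m[:,242:]=0
v,u=np.nonzero(m);P=np.array([px2w('top',a,b,.008)[:2] for a,b in zip(u,v)])
c=np.array([.6105,-.001]);print(len(P),P.mean(0),np.degrees(np.arctan2(*(P.mean(0)-c)[::-1])))
l=cv2.fitLine(P.astype(np.float32),cv2.DIST_HUBER,0,.01,.01).ravel();print(l,np.degrees(np.arctan2(l[1],l[0])))
d=P-c;r=np.hypot(*d.T);t=np.degrees(np.arctan2(d[:,1],d[:,0]))
for lo in(.1,.12,.135,.15,.165):
    k=(r>=lo)&(r<lo+.015);print(lo,k.sum(),t[k].mean())
m=cv2.inRange(hsv,(0,170,100),(7,255,255));m[160:]=0;m[:,:240]=0;m[:,280:]=0
m=cv2.morphologyEx(m,cv2.MORPH_CLOSE,np.ones((9,9)));v,u=np.nonzero(m);print('red',u.mean(),v.mean(),px2w('top',u.mean(),v.mean(),.125))
a=cv2.resize(im2[100:260,210:450],None,fx=3,fy=3,interpolation=cv2.INTER_CUBIC)
cv2.imwrite('pics/s5.png',a)
E
```

```text
[ 0.47018126 -0.38046536  0.34495403] [ 0.66970076  0.37376802 -0.12056015  1.8220818   0.05486432  0.94102804
 -0.40895734] [ 0.63646445 -1.3880146  -0.07659186] 0.5976980008280935
[{'extent': [362.1, 123.2, 407.0, 160.0], 'confidence': 0.95}, {'extent': [353.4, 175.8, 413.0, 200.3], 'confidence': 0.74}, {'extent': [415.7, 153.7, 453.8, 198.3], 'confidence': 0.69}, {'extent': [231.2, 258.4, 251.0, 293.9], 'confidence': 0.59}]
230 [0.51423484 0.11371412] 130.00251456935987
[ 0.6398745  -0.7684794   0.51423484  0.11371412] -50.217537
0.1 28 130.05255344931797
0.12 35 130.1068703703245
0.135 32 129.6460840649758
0.15 36 129.97942501662374
0.165 53 130.10297096355384
red 257.396449704142 145.4319526627219 [ 0.68526464 -0.00189305  0.125     ]
```

View pics/s5.png

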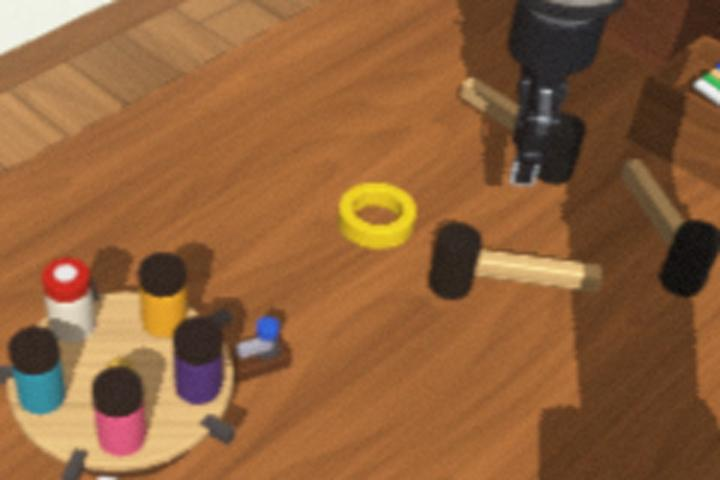

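The mallet is standing on the bench again (head at crop (455,260)), clear of the carousel, and the pin is still down. The pointer measures 130.0°, so the jar has to end at (0.562, 0.0565). Moving above the red jar.

Call:
jog_arm(
  steps=[
    [0.497,-0.219,0,0.608,0.6],
    [0.497,-0.219,0,0.608,0.6],
    [0.497,-0.219,0,0.608,0.6],
    [0.497,-0.219,0,0.608,0.6],
    [0.497,-0.219,0,0.608,0.6],
    [0.497,-0.219,0,0.608,0.6],
    [0.497,-0.219,0,0.608,0.6],
    [0.497,-0.219,0,0.608,0.6],
    [0.497,-0.219,0,0.608,0.6],
    [0.497,-0.219,0,0.608,0.6],
    [0.497,-0.219,0,0.608,0.6],
    [0.497,-0.219,0,0.608,0.6],
  ],
)

```text
t: 10.08
tcp_pos: [0.6864, 0.0059, 0.3368]
orientation: [[1.0, 0.008, -0.002], [0.008, -1.0, 0.004], [-0.002, -0.004, -1.0]]
wrist_force: [-1.2, 0.7, -0.2]
finger_gap: 0.797
finger_force: 0.0
```

Call:
jog_arm(
  steps=[
    [0,0,0,0,0.6],
    [0,0,0,0,0.6],
    [0,0,0,0,0.6],
  ],
)

```text
t: 10.33
tcp_pos: [0.6842, -0.0039, 0.3381]
orientation: [[1.0, -0.002, -0.002], [-0.002, -1.0, -0.001], [-0.002, 0.001, -1.0]]
wrist_force: [-0.5, -0.6, -0.7]
finger_gap: 0.803
finger_force: 0.0
```

```bash
python3 - <<'E'
from h import *
s=manip.read_state(); print(s['tcp_pos'],s['orientation'].round(4).tolist(),s['q'],s['finger_gap'])
E
```

```text
[ 0.68420579 -0.00388974  0.3381435 ] [[1.0, -0.0016, -0.0017], [-0.0016, -1.0, -0.0007], [-0.0017, 0.0007, -1.0]] [-0.01326777  0.50263462 -0.10416884  1.63517334  0.05989549  1.00863132
 -1.70909495] 0.803230821094714
```

Call:
jog_arm(
  steps=[
    [0,0.001,0.03,0,0.6],
    [0,0.001,0.06,0,0.6],
    [0,0.001,0.085,0,0.6],
    [0,0.001,0.102,0,0.6],
    [0,0.001,0.11,0,0.6],
    [0,0.001,0.11,0,0.3],
    [0,0.001,0.11,0,0.1],
    [0,0.001,0.11,0,-0.1],
    [0,0.001,0.11,0,-1],
    [0,0.001,0.11,0,-1],
    [0,0.001,0.11,0,-1],
    [0,0.001,0.11,0,-1],
  ],
  grip_force=30,
)

```text
t: 11.33
tcp_pos: [0.685, -0.0032, 0.2522]
orientation: [[1.0, -0.0, 0.001], [-0.0, -1.0, 0.0], [0.001, -0.0, -1.0]]
wrist_force: [-2.6, 0.1, 6.8]
finger_gap: 0.509
finger_force: 32.0
```

```bash
python3 - <<'E'
from h import *
s=manip.read_state(); p=s['tcp_pos'];print(p,s['orientation'][:,0],s['wrist_force'],s['finger_gap'],s['finger_force'])
c=np.array([.6105,-.001]); x=s['orientation'][:2,0];y=s['orientation'][:2,1]
d=p[:2]-c; r=np.hypot(*d);a=np.arctan2(d[1],d[0]);print(r,np.degrees(a))
# one call of up to 60deg: rows of 5.5 deg, in shares
for k in range(1,13):
    th=a+np.radians(5*k); q=c+.075*np.array([np.cos(th),np.sin(th)])-p[:2]
    print([round(q@x/.8,4),round(q@y/.8,4),0,round(-5*k/60,4),-1])
E
```

```text
[ 0.68498314 -0.00321201  0.25222959] [ 9.99998993e-01 -2.75783865e-05  1.41906826e-03] [-2.58953775  0.08864387  6.84947615] 0.5085464315097894 32.03978776931763
0.07451598209389185 -1.701079349277669
[np.float64(0.0005), np.float64(-0.0082), 0, -0.0833, -1]
[np.float64(-0.0003), np.float64(-0.0163), 0, -0.1667, -1]
[np.float64(-0.0019), np.float64(-0.0243), 0, -0.25, -1]
[np.float64(-0.0041), np.float64(-0.0322), 0, -0.3333, -1]
[np.float64(-0.007), np.float64(-0.0398), 0, -0.4167, -1]
[np.float64(-0.0106), np.float64(-0.0472), 0, -0.5, -1]
[np.float64(-0.0147), np.float64(-0.0542), 0, -0.5833, -1]
[np.float64(-0.0195), np.float64(-0.0609), 0, -0.6667, -1]
[np.float64(-0.0249), np.float64(-0.0671), 0, -0.75, -1]
[np.float64(-0.0307), np.float64(-0.0728), 0, -0.8333, -1]
[np.float64(-0.0371), np.float64(-0.0779), 0, -0.9167, -1]
[np.float64(-0.0438), np.float64(-0.0825), 0, -1.0, -1]
```

Call:
jog_arm(
  steps=[
    [0.0,-0.0082,0,-0.083,-1],
    [-0.0008,-0.0163,0,-0.167,-1],
    [-0.0024,-0.0243,0,-0.25,-1],
    [-0.0047,-0.0321,0,-0.333,-1],
    [-0.0077,-0.0398,0,-0.417,-1],
    [-0.0113,-0.0471,0,-0.5,-1],
    [-0.0155,-0.0541,0,-0.583,-1],
    [-0.0203,-0.0607,0,-0.667,-1],
    [-0.0257,-0.0668,0,-0.75,-1],
    [-0.0257,-0.0668,0,-0.75,-1],
  ],
)

```text
t: 12.17
tcp_pos: [0.6654, 0.0524, 0.2524]
orientation: [[0.701, 0.713, 0.006], [0.713, -0.701, 0.003], [0.006, 0.002, -1.0]]
wrist_force: [18.9, 6.5, -10.6]
finger_gap: 0.509
finger_force: 31.9
```

```bash
cat > n.py <<'E'
from h import *
import sys
s=manip.read_state(); p=s['tcp_pos'];x=s['orientation'][:2,0];y=s['orientation'][:2,1]
print(p,np.degrees(np.arctan2(x[1],x[0])),s['wrist_force'],s['finger_gap'],s['q'][6])
c=np.array([.6105,-.001]); d=p[:2]-c; a=np.degrees(np.arctan2(d[1],d[0]));print(np.hypot(*d),a)
end=float(sys.argv[1]); k=int(sys.argv[2]); yaw=np.degrees(np.arctan2(x[1],x[0]))
for i in range(1,k+1):
    th=a+(end-a)*i/k; q=c+.075*np.array([np.cos(np.radians(th)),np.sin(np.radians(th))])-p[:2]
    print([round(float(v),4) for v in(q@x/.8,q@y/.8,0,-(end-a)*i/k/60,-1)])
E
python3 n.py 87 9
```

```text
[0.66535799 0.05242859 0.25239828] 45.49768785503778 [ 18.93075967   6.51293989 -10.59073205] 0.5088862288227384 -1.1279867592782418
0.0765768464166816 44.24372762324722
[-0.0021, -0.0078, 0.0, -0.0792, -1.0]
[-0.0029, -0.0155, 0.0, -0.1584, -1.0]
[-0.0044, -0.0232, 0.0, -0.2375, -1.0]
[-0.0064, -0.0307, 0.0, -0.3167, -1.0]
[-0.0091, -0.038, 0.0, -0.3959, -1.0]
[-0.0124, -0.045, 0.0, -0.4751, -1.0]
[-0.0162, -0.0518, 0.0, -0.5542, -1.0]
[-0.0206, -0.0582, 0.0, -0.6334, -1.0]
[-0.0255, -0.0642, 0.0, -0.7126, -1.0]
```

Call:
jog_arm(
  steps=[
    [0,0,0,0,-1],
    [0,0,0,0,-1],
    [0,0,0,0,-1],
  ],
)

```text
t: 12.42
tcp_pos: [0.6658, 0.0519, 0.2524]
orientation: [[0.706, 0.708, 0.006], [0.708, -0.706, 0.003], [0.006, 0.002, -1.0]]
wrist_force: [14.8, 8.8, -6.0]
finger_gap: 0.511
finger_force: 32.2
```

```bash
cat > ang.py <<'E'
from h import *
# fit the turntable angle from lids seen in the side view: red + black/colour
im=manip.capture('side');hsv=cv2.cvtColor(im,cv2.COLOR_BGR2HSV)
for nm,lo,hi in(('red',(0,170,100),(7,255,255)),('teal',(85,100,60),(100,255,255)),('orange',(16,170,150),(22,255,255)),('pink',(165,100,90),(178,255,255)),('purple',(125,70,40),(150,255,255))):
    m=cv2.inRange(hsv,lo,hi);m[:160]=0;m[290:]=0;m[:,:180]=0;m[:,310:]=0
    k,l,st,ce=cv2.connectedComponentsWithStats(m)
    j=1+np.argmax(st[1:,4]) if k>1 else 0
    print(nm,st[j].tolist(),ce[j].round(1))
c=[.6105,-.001]
t=manip.capture('top');cv2.imwrite('pics/_t.png',t);cv2.imwrite('pics/_s.png',im)
E
python3 n.py 87 9|head -3; python3 ang.py
```

```text
[0.6658116  0.05189772 0.25236271] 45.098928986217885 [14.80304021  8.78145964 -5.96181433] 0.5105537318312651 -1.1327442750208947
0.07653457959238344 43.72208250446491
[-0.0021, -0.0079, 0.0, -0.0801, -1.0]
red [224, 200, 5, 13, 47] [225.9 206. ]
teal [228, 233, 16, 17, 185] [236.1 241.7]
orange [237, 194, 17, 16, 193] [245.5 201.8]
pink [261, 228, 16, 17, 197] [269.  236.1]
purple [267, 204, 14, 14, 139] [273.9 210. ]
```

Call:
jog_arm(
  steps=[
    [0.0021,-0.0083,0,-0.083,-1],
    [0.001,-0.0166,0,-0.167,-1],
    [-0.0008,-0.0247,0,-0.25,-1],
    [-0.0033,-0.0327,0,-0.333,-1],
    [-0.0065,-0.0404,0,-0.417,-1],
    [-0.0103,-0.0478,0,-0.5,-1],
    [-0.0148,-0.0548,0,-0.583,-1],
    [-0.0199,-0.0615,0,-0.667,-1],
    [-0.0232,-0.0652,0,-0.717,-1],
    [-0.0232,-0.0652,0,-0.717,-1],
    [-0.0232,-0.0652,0,-0.717,-1],
    [-0.0232,-0.0652,0,-0.717,-1],
  ],
)

```text
t: 13.52
tcp_pos: [0.615, 0.077, 0.2524]
orientation: [[0.031, 1.0, 0.004], [1.0, -0.031, 0.004], [0.004, 0.004, -1.0]]
wrist_force: [6.6, 17.4, -1.3]
finger_gap: 0.504
finger_force: 33.0
```

```bash
python3 n.py 130 9; python3 ang.py
```

```text
[0.61499289 0.07704334 0.25244458] 88.20688782182442 [ 6.56092239 17.39788773 -1.30020023] 0.5040357049609804 -0.5420157853076236
0.07817256378901223 86.70516406568977
[-0.0041, -0.008, 0.0, -0.0802, -1.0]
[-0.0049, -0.0158, 0.0, -0.1604, -1.0]
[-0.0063, -0.0235, 0.0, -0.2405, -1.0]
[-0.0084, -0.0311, 0.0, -0.3207, -1.0]
[-0.0111, -0.0385, 0.0, -0.4009, -1.0]
[-0.0144, -0.0456, 0.0, -0.4811, -1.0]
[-0.0183, -0.0525, 0.0, -0.5612, -1.0]
[-0.0228, -0.059, 0.0, -0.6414, -1.0]
[-0.0278, -0.065, 0.0, -0.7216, -1.0]
red [216, 216, 10, 14, 77] [219.8 223.4]
teal [250, 235, 15, 15, 175] [257.4 242.4]
orange [247, 223, 1, 2, 2] [247.  223.5]
pink [269, 213, 16, 16, 195] [276.5 220.6]
purple [251, 194, 14, 16, 172] [257.9 201.7]
```

Call:
jog_arm(
  steps=[
    [0.0029,-0.0072,0,-0.081,-1],
    [0.0021,-0.0152,0,-0.163,-1],
    [0.0008,-0.023,0,-0.244,-1],
    [-0.0014,-0.0309,0,-0.326,-1],
    [-0.0039,-0.0381,0,-0.407,-1],
    [-0.0073,-0.0455,0,-0.489,-1],
    [-0.0113,-0.0524,0,-0.57,-1],
    [-0.0157,-0.059,0,-0.652,-1],
    [-0.0208,-0.0653,0,-0.733,-1],
    [-0.0208,-0.0653,0,-0.733,-1],
    [-0.0208,-0.0653,0,-0.733,-1],
    [-0.0208,-0.0653,0,-0.733,-1],
  ],
)

```text
t: 14.62
tcp_pos: [0.5613, 0.0605, 0.2523]
orientation: [[-0.67, 0.742, 0.001], [0.742, 0.67, 0.001], [0.0, 0.002, -1.0]]
wrist_force: [-5.5, 7.8, 11.9]
finger_gap: 0.506
finger_force: 34.0
```

```bash
python3 n.py 130 1; python3 ang.py; python3 - <<'E'
from h import *
s=cv2.imread('pics/_s.png')[160:300,170:320];t=cv2.imread('pics/_t.png')[125:265,190:340]
f=lambda i:cv2.resize(i,None,fx=2.65,fy=2.65,interpolation=cv2.INTER_CUBIC)
cv2.imwrite('pics/f1.png',np.hstack([f(t),f(s)]))
# pointer from the side camera (first picture)
im=cv2.imread('pics/side0.png');m=cv2.inRange(cv2.cvtColor(im,cv2.COLOR_BGR2HSV),(0,0,140),(180,75,255));m[:255]=0;m[300:]=0;m[:,:225]=0;m[:,255:]=0
v,u=np.nonzero(m);P=np.array([px2w('side',a,b,.008)[:2] for a,b in zip(u,v)]);l=cv2.fitLine(P.astype(np.float32),cv2.DIST_HUBER,0,.01,.01).ravel();print(len(P),l,np.degrees(np.arctan2(l[1],l[0])))
for c in((.6105,-.001),(.6098,.0025)):print(np.degrees(np.arctan2(*(P.mean(0)-c)[::-1])))
E
```

```text
[0.56134712 0.06046125 0.25225744] 132.08001509034605 [-5.48704101  7.76464072 11.89992277] 0.5062911605988176 0.12601861695638286
0.07869873328663231 128.65064282758954
[-0.0045, -0.0025, 0.0, -0.0225, -1.0]
red [234, 224, 16, 15, 126] [240.7 232.3]
teal [267, 223, 15, 16, 183] [273.9 231. ]
orange [213, 220, 15, 13, 64] [218.9 228.2]
pink [262, 198, 15, 14, 146] [268.9 205.1]
purple [295, 206, 2, 5, 5] [295.2 208. ]
304 [ 0.64723253 -0.7622926   0.51442146  0.11298419] -49.66673
130.1279171277226
130.8033178571437
```

View pics/f1.png

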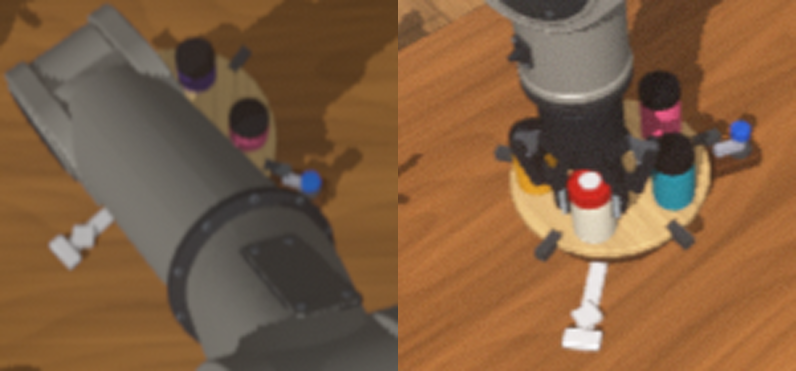

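The red jar is gripped by the fingers in front of the pointer (side panel (590,190), pointer at (590,300)), and the pin is still down. Now the remaining angle, numerically.

```bash
python3 - <<'E'
from h import *
def ang(w,c): d=w[:2]-c; return round(float(np.hypot(*d)),4), round(float(np.degrees(np.arctan2(d[1],d[0]))),2)
def dark(n,im,guess):
    g=cv2.cvtColor(im,cv2.COLOR_BGR2HSV)[:,:,2]; m=(g<62).astype(np.uint8)
    k,l,st,ce=cv2.connectedComponentsWithStats(m); out=[]
    for p in guess:
        j=min(range(1,k),key=lambda j:np.hypot(*(ce[j]-p)) if 40<st[j][4]<400 else 1e9); out.append((ce[j].round(1).tolist(),st[j].tolist()))
    return out
t0=cv2.imread('pics/top0.png');t1=cv2.imread('pics/_t.png')
A=dark('top',t0,[(232.4,163.5),(241.7,192.3),(273,192),(282.8,164)]);B=dark('top',t1,[(263.6,145.8),(283.6,169.2)])
c=np.array([.6105,-.001])
for o,nm,off in zip(A,('teal','pink','purple','orange'),(72,144,216,288)): r,a=ang(px2w('top',*o[0],.125),c); print('t0',nm,o,r,(a-off+180)%360-180)
for o,nm,off in zip(B,('purple','pink'),(216,144)): r,a=ang(px2w('top',*o[0],.125),c); print('t1',nm,o,r,(a-off+180)%360-180)
def red(im,box):
    h=cv2.cvtColor(im,cv2.COLOR_BGR2HSV);m=cv2.inRange(h,(0,170,100),(8,255,255))|cv2.inRange(h,(174,170,100),(180,255,255));z=np.zeros_like(m);x0,y0,x1,y1=box;z[y0:y1,x0:x1]=m[y0:y1,x0:x1]
    hull=cv2.convexHull(cv2.findNonZero(z));w=cv2.inRange(h,(0,0,150),(180,80,255));z2=np.zeros_like(m);cv2.fillConvexPoly(z2,hull,255)
    z3=z2&w; k,l,st,ce=cv2.connectedComponentsWithStats(z3);j=1+np.argmax(st[1:,4]);return ce[j],st[j][4]
s0=cv2.imread('pics/side0.png');s1=cv2.imread('pics/_s.png')
p0,n0=red(s0,(220,180,245,200));p1,n1=red(s1,(230,220,255,242))
P0=px2w('side',*p0,.125);P1=px2w('side',*p1,.125);print(p0,n0,p1,n1,P0,P1)
d=(P1-P0)[:2];dr=np.degrees(np.arctan2(d[1],d[0]));print('chord',np.hypot(*d),dr,'a1',2*(dr-90)+1.3)
# side, coloured bodies: angle fit vs body heights
E
```

```text
t0 teal ([231.9, 163.5], [225, 156, 15, 15, 164]) 0.0751 -0.5699999999999932
t0 pink ([240.8, 192.5], [234, 186, 14, 14, 141]) 0.0759 -2.1999999999999886
t0 purple ([272.6, 193.5], [266, 187, 14, 14, 169]) 0.0764 -3.580000000000041
t0 orange ([282.7, 163.6], [276, 157, 14, 14, 151]) 0.0737 -2.0600000000000023
t1 purple ([263.6, 147.3], [257, 140, 14, 17, 187]) 0.0713 129.14999999999998
t1 pink ([283.5, 169.2], [277, 163, 14, 14, 161]) 0.0728 129.18
[231.32258065 190.48387097] 31 [241.62162162 227.67567568] 37 [ 0.68720237 -0.00107069  0.125     ] [0.56449117 0.06025573 0.125     ]
chord 0.13718223938829094 153.44584815607843 a1 128.19169631215686
```

Estimates: jar about 129.1°, pointer about 130.0°. I'll nudge it about 1 mm along the arc and ease the side load.

Call:
jog_arm(
  steps=[
    [0.0005,-0.0008,-0.0005,-0.01,-1],
    [0.001,-0.0014,-0.001,-0.014,-1],
    [0.001,-0.0014,-0.001,-0.014,-1],
    [0.001,-0.0014,-0.001,-0.014,-1],
    [0.001,-0.0014,-0.001,-0.014,-1],
    [0.001,-0.0014,-0.001,-0.014,-1],
    [0.001,-0.0014,-0.001,-0.014,-1],
    [0.001,-0.0014,-0.001,-0.014,-1],
  ],
)

```text
t: 15.38
tcp_pos: [0.5603, 0.0597, 0.2524]
orientation: [[-0.681, 0.732, 0.002], [0.732, 0.681, 0.001], [-0.0, 0.002, -1.0]]
wrist_force: [2.3, 5.2, -4.2]
finger_gap: 0.504
finger_force: 33.0
```

```bash
python3 ang.py; python3 - <<'E'
from h import *
c=np.array([.6105,-.001])
t1=cv2.imread('pics/_t.png');g=cv2.cvtColor(t1,cv2.COLOR_BGR2HSV)[:,:,2];k,l,st,ce=cv2.connectedComponentsWithStats((g<62).astype(np.uint8))
for p,off in(((263.6,147),216),((283.5,169),144)):
    j=min(range(1,k),key=lambda j:np.hypot(*(ce[j]-p)) if 40<st[j][4]<400 else 1e9);d=px2w('top',*ce[j],.125)[:2]-c;print(ce[j],st[j],np.hypot(*d),(np.degrees(np.arctan2(d[1],d[0]))-off)%360)
s=manip.read_state();print(s['tcp_pos'],s['wrist_force'],s['finger_gap'],s['finger_force'],s['qd'].round(3),s['t'])
print(manip.search_frame('side','mallet')[:3])
E
```

```text
red [234, 224, 17, 15, 129] [241.5 232.3]
teal [267, 223, 15, 16, 184] [274.1 230.7]
orange [214, 220, 14, 14, 71] [219.1 228.4]
pink [262, 198, 14, 14, 141] [268.5 205.1]
purple [295, 208, 1, 2, 2] [295.  208.5]
[262.86740331 147.0441989 ] [256 140  14  17 181] 0.07153540762318512 130.90155473370578
[283.41975309 168.7037037 ] [277 162  14  14 162] 0.07271744425979446 130.31625481620773
[0.56028898 0.05971381 0.25236005] [ 2.64948901  5.11083854 -3.91253178] 0.5056605709152063 33.0284857749939 [ 0.001  0.     0.    -0.    -0.     0.001  0.001] 15.4833
[{'extent': [350.4, 171.6, 410.8, 200.2], 'confidence': 0.8}, {'extent': [321.3, 160.7, 346.8, 179.6], 'confidence': 0.67}, {'extent': [364.4, 124.3, 407.2, 160.3], 'confidence': 0.65}]
```

```bash
python3 -c "
from rig import manip
print(manip.finish_job())"
```

```text
the job is handed in; nothing more can be done
None
```

The job is handed in: I drove the pin fully down with the mallet and stood the mallet back where it started, and the red-lidded jar is still gripped at about 130.3° against the pointer's 130.0–130.5°, good to roughly a degree.

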